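# Dress the hall console: each candle on its own holder

### The job

Dress the hall table for the evening: stand the thick round candle on the wide round plate, the slim round one on the tall pedestal, the little votive in the small dish with the finger loop, and the square candle on the square plate with its sides parallel to the rim. Set each one down gently, upright and centred, flat on the floor of its holder inside the rim. Leave the holders where they stand, and do not disturb the reed diffuser.

Things in the scene. Friction and masses are not known exactly. Their poses are not given: they have to be found in the camera images.
- thick_candle: Thick round pillar, the widest round candle: 66 mm diameter, 100 mm tall, about 0.3 kg; ivory wax candle, standing upright loose on the table at the start; origin at the centre of its underside, z up along the candle; a thin seen-only wick, 11 mm, stands on top. Belongs on the wide plate.
- slim_candle: Slim round pillar, the tallest candle: 50 mm diameter, 110 mm tall, about 0.2 kg; ivory wax candle, standing upright loose on the table at the start; origin at the centre of its underside, z up along the candle; a thin seen-only wick, 11 mm, stands on top. Belongs on the pedestal.
- votive_candle: Votive, the smallest and shortest candle: round, 40 mm diameter, 50 mm tall, about 0.06 kg; ivory wax candle, standing upright loose on the table at the start; origin at the centre of its underside, z up along the candle; a thin seen-only wick, 11 mm, stands on top. Belongs in the small dish with the finger loop.
- square_candle: Square pillar: 56 x 56 mm, 80 mm tall, about 0.22 kg; x and y axes are normal to its side faces; ivory wax candle, standing upright loose on the table at the start; origin at the centre of its underside, z up along the candle; a thin seen-only wick, 11 mm, stands on top. Belongs on the square plate.
- wide_plate: Low round brass candle plate, the largest round one: 100 mm across the rim, 13 mm tall; flat floor 6 mm above the origin, 87 mm across at the floor and 94 mm at the top of its slightly flared rim (rim 7 mm above the floor). It is loose but heavy, standing on the table; origin at the centre of its underside, z up. 0.35 kg.
- pedestal: Tall brass pillar holder: round foot 92 mm across, thin turned stem, round pan on top 82 mm across the rim; pan floor 80 mm above the origin, top of the rim at 87 mm; the pan is 70 mm across at its floor and 76 mm at the top of its flared rim. It is loose but heavy, standing on the table; origin at the centre of its underside, z up. 0.6 kg.
- votive_dish: Small round brass dish with a finger loop on its rim: 70 mm across, 13 mm tall; flat floor 6 mm above the origin, 58 mm across at the floor and 64 mm at the top of its flared rim; the loop (22 mm tall) sticks out along its +x to 63 mm from the origin. It is loose but heavy, standing on the table; origin at the centre of its underside, z up. 0.22 kg.
- square_plate: Square brass candle plate with a low upright rim: 84 x 84 mm outside, 76 x 76 mm inside, 13 mm tall, floor 6 mm above the origin; x and y axes are normal to its sides. It is loose but heavy, standing on the table; origin at the centre of its underside, z up. 0.4 kg.
- diffuser: Bystander: round glass reed diffuser, 64 mm diameter, 87 mm tall with its neck, with thin reeds that stand up to 235 mm; origin under its centre. Among the holders. Leave it alone.
Things that resemble listed ones, but are neither listed nor needed, are in the scene too. Leave any green or pink look-alike of the square_candle alone.

How it is judged:
At the end, for the whole second after the job is handed in: Each candle at rest and released on its own holder's floor (within 3 mm), axes within 12 mm, tilt under 0.06 rad; square candle's sides within 0.21 rad of parallel to its plate's; holders upright and within 30 mm of their start; diffuser upright and within 30 mm (horizontal distance between thick_candle and wide_plate below 0.012 m and z of thick_candle in the frame of wide_plate between 0.003 and 0.009 m and angle between each of thick_candle, wide_plate, slim_candle, pedestal, votive_candle, votive_dish, square_candle, square_plate's own z axis and vertical below 0.06 rad and distance of each of wide_plate, pedestal, votive_dish, square_plate, diffuser from where it was at the start of the episode below 0.03 m and linear speed of each of thick_candle, slim_candle, votive_candle, square_candle below 0.02 m/s and angular speed of each of thick_candle, slim_candle, votive_candle, square_candle below 0.2 rad/s and horizontal distance between slim_candle and pedestal below 0.012 m and z of slim_candle in the frame of pedestal between 0.077 and 0.083 m and horizontal distance between votive_candle and votive_dish below 0.012 m and z of votive_candle in the frame of votive_dish between 0.003 and 0.009 m and horizontal distance between square_candle and square_plate below 0.012 m and z of square_candle in the frame of square_plate between 0.003 and 0.009 m and (angle between the x axis of square_candle and the x axis of square_plate, either way round below 0.21 rad or angle between the x axis of square_candle and the y axis of square_plate, either way round below 0.21 rad) and angle between diffuser's own z axis and vertical below 0.1 rad); the robot touches nothing.
It fails at once if a candle is dropped or thrown: it moves at more than 0.7 m/s with the fingers not touching it (a free fall of about 25 mm) ((linear speed of thick_candle above 0.7 m/s and contact force between the fingers and thick_candle below 0.1 N) or (linear speed of slim_candle above 0.7 m/s and contact force between the fingers and slim_candle below 0.1 N) or (linear speed of votive_candle above 0.7 m/s and contact force between the fingers and votive_candle below 0.1 N) or (linear speed of square_candle above 0.7 m/s and contact force between the fingers and square_candle below 0.1 N)).
It fails at once if a holder is pushed more than 50 mm from its place or tipped by more than about 20 degrees (distance of any of wide_plate, pedestal, votive_dish, square_plate from where it was at the start of the episode above 0.05 m or angle between any of wide_plate, pedestal, votive_dish, square_plate's own z axis and vertical above 0.35 rad).
It fails at once if the diffuser is disturbed: pushed more than 40 mm or tipped by more than about 20 degrees (distance of diffuser from where it was at the start of the episode above 0.04 m or angle between diffuser's own z axis and vertical above 0.35 rad).
It also fails if it takes over 128 s, if anything falls off the work surface, if the arm or the gripper's body presses on something with over 40 N, if the wrist force passes 120 N, or if a joint passes its speed limit or range.

### The arm

A 7-joint arm with a two-finger parallel gripper is mounted at the origin on the work surface. World frame = base frame: x ahead of the robot, y to its left, z up, the work surface at z = 0. Lengths are in m, angles in rad, forces in N, time in s.
With the tool pointing down it reaches from about 0.4 to 0.85 m from the base axis. Payload 10.4 kg.
Tool frame: the origin (TCP) lies between the finger pads; the fingertips stand tcp_to_tips ahead of it and the grasp point (between the pads) lies 8 mm behind it (tcp_to_tips is the distance from the TCP to the fingertips, in m); z points along the fingers, y is the line along which they close (so a half turn about z gives the same grasp; the last joint's range is limited). The gripper opens to 85 mm and grips with 20 to 120 N. Pads are 22 mm wide; open, the fingers measure 114 mm over their backs; the gripper's body (76 mm by 85 mm) begins 54 mm behind the grasp point. The pads swing forward as they close: fully open they stand 13 mm farther back than shut.
Start: joints at [-1.126, 0.332, -0.065, 1.46, 0.022, 1.35, -0.088], TCP at [0.282, 0.558, 0.242] pointing down, gripper open.
Joint ranges: [-2.6, 2.6], [-0.5, 2.12], [-1.47, 1.34], [0.16, 2.42], [-1.27, 4.41], [0.06, 2.06], [-2.6, 2.6]. Speed limits (rad/s): [2.22, 2.22, 2.79, 2.79, 3.14, 3.14, 3.14].

### API

Orientations are given as a unit quaternion [x, y, z, w].
In Python, from workcell import * gives the robot as it stands.
- The arm moves only by the tool apply_moves, never from a script. Its argument "rows" is a list of rows, each an object of numbers: "x", "y", "z": the shift along the tool's x, y, z in mm; "ax", "ay", "az": the turn, a rotation vector about the tool's x, y, z in degrees; "gripper": the closure, from 0 (fully open) to 1 (shut). A call has 1 to 5 rows; each row shifts and turns the commanded pose from where the row before left it, along the tool's axes as they then stand; what a row does not reach is not made up. A row lasts 1/12 s, in which the tool goes at most 41.7 mm and 7.16 degrees, less where a joint would pass 70% of its speed; a pose out of reach is approached as far as the arm can. A call with a gripper value outside its range is refused whole. The fingers move at their own pace and stop on an object; "newtons" is the grip in N (left out, the last holds). Time passes only in rows, so rows that do not move let the fingers close. It gives the time, the measured TCP pose, the force, the opening and the grip force at its end, in the units of the state.
- get_obs(): the state, without advancing time (a new reading comes with each control period).
- camera(name): name is "scene" or "top" or "wrist"; returns a dict with "color" (480x640x3 uint8, red, green, blue), "fov_y" (degrees; the focal length in pixels is half the picture's height over the tangent of half this angle, whatever the lens; pixels are square), "cx", "cy" (the principal point, pixels), "rvec" (rotation vector, rad) and "tvec" (3), from world to camera coordinates, as OpenCV has them. Camera axes: x right, y down, z forward; pixel columns grow to the right and rows downward; lengths in m; the calibration is good to about 2 mm. A picture is of the moment at which its call begins. There is no depth.
- hand_in(): hands the job in; it is judged then, once.
The state is a dict: "clock": time; "joint_pos": joint angles; "joint_velocities": joint speeds; "tau": joint torques, N m; "position": TCP position; "ee_rot": TCP orientation; "ft_force": force on the tool from outside, world axes, zero at the start; "torque": the same for the moment, N m; "grip_width": opening from 0.0 (shut) to 1.0 (fully open); "grasp_force": force on a finger pad.
Only numpy, scipy, OpenCV 4.12 (cv2) and the standard library are available. Lean on these libraries where they do the work, as an engineer would, in place of code of your own. Each camera call takes 0.05 s, during which the arm holds its last target. There are 200 camera calls.

## Working session

There is one attempt and no reset: what is moved stays moved. The work goes in short steps, Python scripts to look and compute and a tool call to move; the robot and the scene stay as the last step left them, time stands still between calls to the robot, and variables do not carry over. Pictures are saved under pics/ and viewed, at most 14 in all, crops included, and the job is handed in when it is done.

Besides the shell and the picture viewer there is one more tool, called after "Emit:" as a command line: name --argument value ..., lists and objects as JSON in quotes. apply_moves: Moves the arm, as the interface text tells. Its arguments: {"type":"object","properties":{"rows":{"type":"array","items":{"type":"object","properties":{"x":{"type":"number"},"y":{"type":"number"},"z":{"type":"number"},"ax":{"type":"number"},"ay":{"type":"number"},"az":{"type":"number"},"gripper":{"type":"number"}}}},"newtons":{"type":"number"}},"required":["rows"]}

```bash
ls; mkdir -p pics; cat > h.py <<'E'
from workcell import *
import numpy as np, cv2
def cam(n,save=None):
    c=camera(n); 
    if save: cv2.imwrite(f'pics/{save}.png',c['color'][:,:,::-1])
    return c
def K(c):
    f=240/np.tan(np.radians(c['fov_y'])/2); return np.array([[f,0,c['cx']],[0,f,c['cy']],[0,0,1]])
def ray(c,u,v,z):
    R=cv2.Rodrigues(np.array(c['rvec'],float))[0]; t=np.array(c['tvec'],float).ravel()
    o=-R.T@t; d=R.T@np.linalg.inv(K(c))@np.array([u,v,1.]); return o+d*(z-o[2])/d[2]
def proj(c,P):
    return cv2.projectPoints(np.array(P,float).reshape(-1,3),np.array(c['rvec'],float),np.array(c['tvec'],float),K(c),None)[0].reshape(-1,2)
E
python3 - <<'E'
from h import *
o=get_obs(); print({k:np.round(v,3) for k,v in o.items()})
for n in('top','scene','wrist'):
    c=cam(n,n+'0'); R=cv2.Rodrigues(np.array(c['rvec'],float))[0]; print(n,c['fov_y'],c['cx'],c['cy'],(-R.T@np.ravel(c['tvec'])).round(3),R.round(2).tolist())
import workcell; print([k for k in dir(workcell) if k[0]!='_'])
try: print(tcp_to_tips)
except Exception as e: print(e)
E
```

```text
pics
{'clock': np.float64(0.0), 'joint_pos': array([-1.126,  0.333, -0.065,  1.461,  0.022,  1.35 , -0.089]), 'joint_velocities': array([ 0.   , -0.   ,  0.001,  0.   ,  0.001, -0.   , -0.   ]), 'tau': array([ 1.0000e-03, -6.2544e+01,  5.0000e-02, -3.9160e+01,  1.6000e-02,
        1.0000e-02,  0.0000e+00]), 'position': array([0.282, 0.558, 0.242]), 'ee_rot': array([ 0.232,  0.973, -0.001, -0.   ]), 'ft_force': array([ 0.078, -0.681, -0.514]), 'torque': array([-0.02 , -0.019,  0.041]), 'grasp_force': np.float64(0.0), 'grip_width': np.float64(0.998)}
top 47.62900095543541 313.4867619053469 244.56077898948735 [ 0.396 -0.015  1.207] [[-0.01, -1.0, -0.01], [-1.0, 0.01, -0.08], [0.08, 0.0, -1.0]]
scene 55.70128676806591 319.3574430972578 242.40877436782154 [ 1.008 -0.03   0.865] [[0.07, 1.0, -0.0], [0.85, -0.06, -0.52], [-0.52, 0.03, -0.85]]
wrist 65.57971615909764 325.1644180598852 232.30725389517204 [0.214 0.591 0.373] [[0.45, 0.89, 0.0], [0.85, -0.43, 0.29], [0.26, -0.13, -0.96]]
['MotionError', 'camera', 'get_obs', 'hand_in', 'tcp_to_tips']
0.011
```

View pics/top0.png

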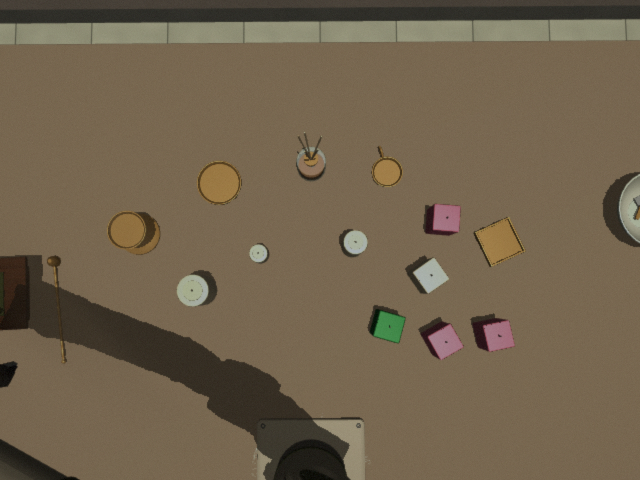

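View pics/scene0.png

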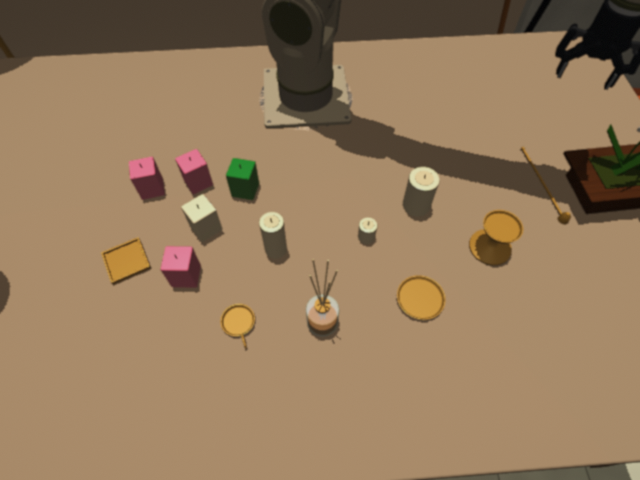

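Top view: candidates are the thick candle (193,290), votive (258,253), slim (355,242) and the ivory square (431,275). The square's look-alikes are pink (445,219), (445,340), (499,335) and green (390,326). Holders are wide plate (220,183), pedestal pan (127,230), dish (387,172) and square plate (499,241). The diffuser is at (311,163). I'll pick by colour and size, then check with one crop.

```bash
cat > m.py <<'E'
from h import *
c=cam('top'); im=c['color']; hsv=cv2.cvtColor(im,cv2.COLOR_RGB2HSV)
S={'thick':(193,290,.1),'votive':(258,253,.05),'slim':(355,242,.11),'square':(431,275,.08),'wide':(220,183,.013),'ped':(127,230,.087),'dish':(387,172,.013),'splate':(499,241,.013),
 'pinkA':(446,218,.08),'pinkB':(445,340,.08),'pinkC':(499,335,.08),'green':(390,326,.08),'diff':(311,163,.06)}
vis=cv2.resize(im[130:370,90:530],None,fx=1.8,fy=1.8)
for n,(u,v,z) in S.items():
    w=30; p=hsv[v-w:v+w,u-w:u+w].astype(int)
    H,s,V=p[...,0],p[...,1],p[...,2]
    if n in('thick','votive','slim','square'): m=(V>165)&(s<70)
    elif n in('wide','ped','dish','splate'): m=(s>150)&(H<25)&(V>90)
    elif n=='diff': m=(V>130)
    elif n=='green': m=(H>45)&(H<80)&(s>150)
    else: m=(H>150)&(s>80)&(V>100)
    m=m.astype(np.uint8)
    if n=='dish': m=cv2.morphologyEx(m,cv2.MORPH_OPEN,np.ones((9,9)))
    cs=cv2.findContours(m,cv2.RETR_EXTERNAL,cv2.CHAIN_APPROX_NONE)[0]
    k=max(cs,key=cv2.contourArea).reshape(-1,2)+[u-w,v-w]
    P=np.array([ray(c,a,b,z)[:2] for a,b in k])*1000
    (cc,sz,an)=cv2.minAreaRect(P.astype(np.float32))
    print(n,'rect',np.round(cc),np.round(sz),round(an,1),'circ',np.round(cv2.minEnclosingCircle(P.astype(np.float32))[0]))
    q=(((k-[90,130])*1.8)).astype(np.int32); cv2.polylines(vis,[q],True,(0,0,255),1)
cv2.imwrite('pics/top_ann.png',vis[:,:,::-1])
E
python3 m.py
```

```text
thick rect [393. 238.] [59. 60.] 27.0 circ [393. 238.]
votive rect [471. 109.] [34. 34.] 0.2 circ [471. 110.]
slim rect [489. -94.] [44. 44.] 26.2 circ [489. -94.]
square rect [ 421. -251.] [52. 52.] 34.4 circ [ 420. -251.]
wide rect [663. 230.] [ 7. 35.] 42.7 circ [661. 228.]
ped rect [521. 319.] [27.  4.] 1.0 circ [521. 319.]Traceback (most recent call last):
  File "m.py", line 17, in <module>
    k=max(cs,key=cv2.contourArea).reshape(-1,2)+[u-w,v-w]
      ~~~^^^^^^^^^^^^^^^^^^^^^^^^
ValueError: max() iterable argument is empty
```

```bash
python3 - <<'E'
from h import *
i=cv2.cvtColor(cv2.imread('pics/top0.png'),cv2.COLOR_BGR2HSV)
for u,v in [(220,183),(203,183),(127,230),(387,172),(499,241),(270,200),(440,250),(446,218),(445,340),(390,326),(150,240)]: print(u,v,i[v,u])
E
sed -i 's/m=(s>150)&(H<25)&(V>90)/m=(s>125)\&(V>85)\&(H<40)/' m.py; sed -i "s/elif n=='diff': m=(V>130)/elif n=='diff': m=(V>125)/" m.py; python3 m.py
```

```text
220 183 [ 19 144 154]
203 183 [ 18 147 153]
127 230 [ 18 136 144]
387 172 [ 18 140 160]
499 241 [ 18 140 158]
270 200 [ 18  85 123]
440 250 [ 16  85 123]
446 218 [174  77 123]
445 340 [172  67 157]
390 326 [ 61 112 116]
150 240 [ 18 137  80]
thick rect [392. 239.] [59. 59.] 89.6 circ [393. 238.]
votive rect [471. 110.] [34. 33.] 26.5 circ [471. 110.]
slim rect [488. -94.] [44. 45.] 44.6 circ [488. -94.]
square rect [ 421. -251.] [52. 52.] 34.1 circ [ 420. -251.]
wide rect [631. 201.] [97. 96.] 0.6 circ [632. 201.]
ped rect [513. 365.] [109.  80.] 66.2 circ [511. 366.]
dish rect [ 652. -171.] [58. 59.] 89.1 circ [ 653. -172.]
splate rect [ 496. -418.] [84. 83.] 23.8 circ [ 496. -420.]
pinkA rect [ 541. -286.] [54. 55.] 84.6 circ [ 540. -286.]
pinkB rect [ 290. -260.] [36. 74.] 72.5 circ [ 285. -277.]
pinkC rect [ 299. -400.] [54. 28.] 11.4 circ [ 299. -399.]
green rect [ 326. -134.] [10. 49.] 73.1 circ [ 325. -135.]
diff rect [666.  -5.] [55. 59.] 6.4 circ [668.  -5.]
```

```bash
sed -i "s/    elif n=='diff'/    elif n=='ped0': pass\n    elif n=='diff'/; s/(V>85)/(V>(118 if n=='ped' else 85))/; s/(s>80)&(V>100)/(s>50)\&(V>110)/; s/(s>150)$/(s>90)\&(V>100)/" m.py; python3 m.py | tail -9
cat > plan.py <<'E'
import sys
from h import *
from scipy.spatial.transform import Rotation as Ro
def plan(x,y,z,phi):
    o=get_obs(); R=Ro.from_quat(o['ee_rot']).as_matrix(); p=np.array(o['position'])*1000
    a=np.radians(phi); T=np.array([[-np.sin(a),np.cos(a),0],[np.cos(a),np.sin(a),0],[0,0,-1]]).T
    rv=np.degrees(Ro.from_matrix(R.T@T).as_rotvec()); d=R.T@(np.array([x,y,z])-p); d2=T.T@(np.array([x,y,z])-p)
    print('at',p.round(1),'phi',round(np.degrees(np.arctan2(R[1,1],R[0,1])),1),'t',o['clock'],'j',np.round(o['joint_pos'],2)[[0,6]])
    print('shift (before turn)',d.round(1),'| after turn',d2.round(1),'turn',rv.round(1),'rows',np.ceil(np.linalg.norm(d)/41),np.ceil(np.linalg.norm(rv)/7.1))
if __name__=='__main__': plan(*map(float,sys.argv[1:]))
E
python3 plan.py 393 238 170 30
```

```text
wide rect [631. 201.] [97. 96.] 0.2 circ [632. 201.]
ped rect [511. 364.] [94. 81.] 89.6 circ [511. 363.]
dish rect [ 652. -171.] [58. 59.] 89.1 circ [ 652. -169.]
splate rect [ 496. -419.] [84. 83.] 24.0 circ [ 496. -419.]
pinkA rect [ 541. -286.] [54. 55.] 84.9 circ [ 540. -286.]
pinkB rect [ 285. -277.] [54. 54.] 28.6 circ [ 285. -277.]
pinkC rect [ 297. -387.] [55. 54.] 11.4 circ [ 297. -387.]
green rect [ 316. -163.] [53. 52.] 73.5 circ [ 316. -164.]
diff rect [666.  -5.] [55. 58.] 6.4 circ [668.  -5.]
at [281.8 557.8 242. ] phi 63.2 t 0.3 j [-1.13 -0.09]
shift (before turn) [-243.5 -235.2   72.1] | after turn [-332.5  -63.6   72. ] turn [-0.   0.  33.2] rows 9.0 5.0
```

View pics/top_ann.png

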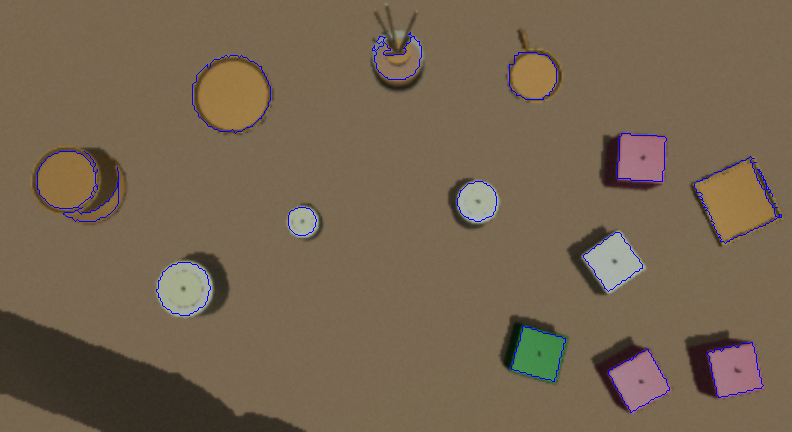

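Ivory candles and brass holders are confirmed in the crop: thick (185,289), votive (303,221), slim (478,201), square (613,261), pedestal pan (67,180), dish (534,76), wide plate (232,94), square plate (736,200). First reach is the thick candle.

Emit:
apply_moves --rows '[{"az":6.64,"gripper":0},{"az":6.64},{"az":6.64},{"az":6.64},{"az":6.64}]'

```text
invalid input at $.rows[0]: expected keys x, y, z, ax, ay, az, gripper
```

Emit:
apply_moves --rows '[{"x":-37,"y":-7,"z":8},{"x":-37,"y":-7,"z":8},{"x":-37,"y":-7,"z":8},{"x":-37,"y":-7,"z":8},{"x":-37,"y":-7,"z":8}]'

```text
invalid input at $.rows[0]: expected keys x, y, z, ax, ay, az, gripper
```

Emit:
apply_moves --rows '[{"x":-37,"y":-7,"z":8},{"x":-37,"y":-7,"z":8},{"x":-37,"y":-7,"z":8},{"x":-36,"y":-8,"z":8},{}]'

```text
invalid input at $.rows[0]: expected keys x, y, z, ax, ay, az, gripper
```

```bash
python3 plan.py 393 238 60 30; python3 - <<'E'
from h import *
c=cam('wrist','w1'); print(proj(c,[[.393,.238,.1],[.393,.238,0]]).round())
c=cam('top'); print(ray(c,127.3,230,.087).round(3),ray(c,386.7,172.2,.013).round(3))
E
```

```text
at [281.8 557.8 242. ] phi 63.2 t 0.3 j [-1.13 -0.09]
shift (before turn) [-243.5 -235.2  182.1] | after turn [-332.5  -63.6  182. ] turn [-0.   0.  33.2] rows 10.0 5.0
[[ 79. 468.]
 [131. 393.]]
[0.518 0.377 0.087] [ 0.652 -0.173  0.013]
```

View pics/w1.png

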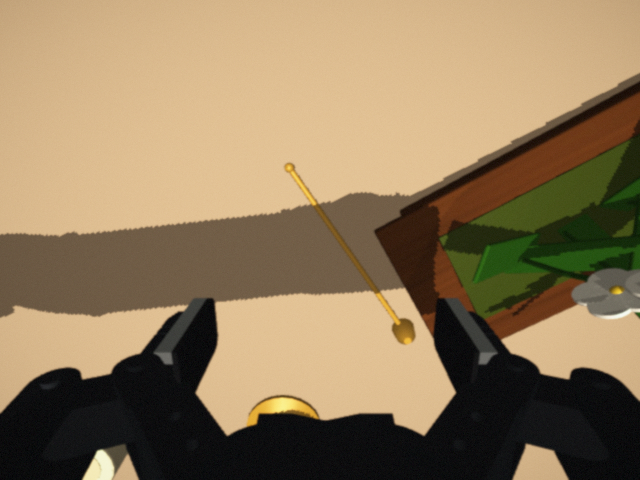

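All moves were refused because every key is required, so the arm has not moved. The wrist view shows the table around (300,170) with the fingers at (190,340) and (460,340).

Emit:
apply_moves --rows '[{"x":0,"y":0,"z":0,"ax":0,"ay":0,"az":6.64,"gripper":0},{"x":0,"y":0,"z":0,"ax":0,"ay":0,"az":6.64,"gripper":0},{"x":0,"y":0,"z":0,"ax":0,"ay":0,"az":6.64,"gripper":0},{"x":0,"y":0,"z":0,"ax":0,"ay":0,"az":6.64,"gripper":0},{"x":0,"y":0,"z":0,"ax":0,"ay":0,"az":6.64,"gripper":0}]'

```text
clock: 0.82
position: [0.2818, 0.5579, 0.2423]
ee_rot: [0.503, 0.865, 0.0, -0.0]
ft_force: [-0.0, -0.4, -0.6]
grip_width: 0.998
grasp_force: 0.0
```

Emit:
apply_moves --rows '[{"x":-37,"y":-7,"z":8,"ax":0,"ay":0,"az":0,"gripper":0},{"x":-37,"y":-7,"z":8,"ax":0,"ay":0,"az":0,"gripper":0},{"x":-37,"y":-7,"z":8,"ax":0,"ay":0,"az":0,"gripper":0},{"x":-37,"y":-7,"z":8,"ax":0,"ay":0,"az":0,"gripper":0},{"x":-37,"y":-7,"z":8,"ax":0,"ay":0,"az":0,"gripper":0}]'

```text
clock: 1.23
position: [0.3443, 0.3784, 0.202]
ee_rot: [0.5, 0.866, 0.0, -0.0]
ft_force: [0.5, -0.0, 0.6]
grip_width: 1.001
grasp_force: 0.0
```

Emit:
apply_moves --rows '[{"x":-37,"y":-7,"z":8,"ax":0,"ay":0,"az":0,"gripper":0},{"x":-37,"y":-7,"z":8,"ax":0,"ay":0,"az":0,"gripper":0},{"x":-37,"y":-7,"z":8,"ax":0,"ay":0,"az":0,"gripper":0},{"x":-36,"y":-8,"z":8,"ax":0,"ay":0,"az":0,"gripper":0},{"x":0,"y":0,"z":0,"ax":0,"ay":0,"az":0,"gripper":0}]'

```text
clock: 1.65
position: [0.3941, 0.2312, 0.1691]
ee_rot: [0.504, 0.864, -0.001, 0.0]
ft_force: [0.8, -0.0, -0.7]
grip_width: 0.998
grasp_force: 0.0
```

```bash
python3 plan.py 393 238 60 30; python3 - <<'E'
from h import *
c=cam('wrist','w2'); print(proj(c,[[.393,.238,.1],[.393,.238,0]]).round())
E
```

```text
at [394.1 231.2 169.1] phi 29.5 t 1.65 j [-0.85 -0.11]
shift (before turn) [  6.7   2.6 109.1] | after turn [  6.5   2.4 109.1] turn [-0.1  0.1 -0.5] rows 3.0 1.0
[[331. 244.]
 [329. 205.]]
```

View pics/w2.png

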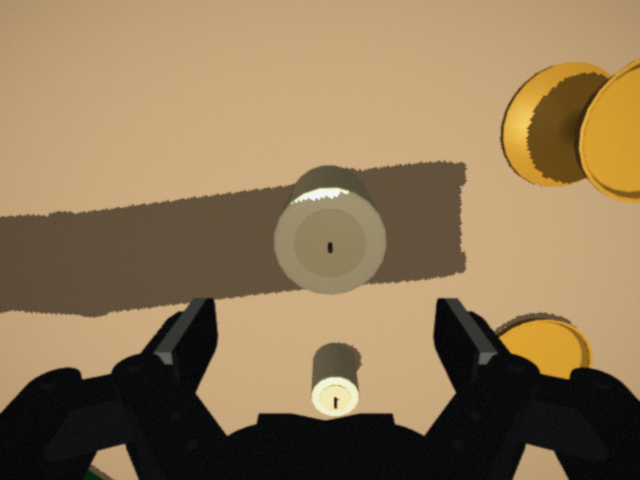

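The thick candle's top is at (330,243), matching the prediction of (331,244). Descending to grasp.

Emit:
apply_moves --rows '[{"x":6.5,"y":2.5,"z":9,"ax":0,"ay":0,"az":0,"gripper":0},{"x":0,"y":0,"z":35,"ax":0,"ay":0,"az":0,"gripper":0},{"x":0,"y":0,"z":35,"ax":0,"ay":0,"az":0,"gripper":0},{"x":0,"y":0,"z":30,"ax":0,"ay":0,"az":0,"gripper":0},{"x":0,"y":0,"z":0,"ax":0,"ay":0,"az":0,"gripper":0}]'

```text
clock: 2.12
position: [0.3876, 0.2449, 0.0561]
ee_rot: [0.499, 0.867, -0.004, -0.001]
ft_force: [-1.2, -2.0, -0.7]
grip_width: 0.999
grasp_force: 0.0
```

Emit:
apply_moves --newtons 40 --rows '[{"x":0,"y":0,"z":0,"ax":0,"ay":0,"az":0,"gripper":1},{"x":0,"y":0,"z":0,"ax":0,"ay":0,"az":0,"gripper":1},{"x":0,"y":0,"z":0,"ax":0,"ay":0,"az":0,"gripper":1},{"x":0,"y":0,"z":0,"ax":0,"ay":0,"az":0,"gripper":1},{"x":0,"y":0,"z":0,"ax":0,"ay":0,"az":0,"gripper":1}]'

```text
clock: 2.53
position: [0.3919, 0.246, 0.0626]
ee_rot: [0.5, 0.866, 0.001, 0.0]
ft_force: [-1.0, -1.0, 4.0]
grip_width: 0.764
grasp_force: 45.2
```

```bash
python3 plan.py 631 201 100 30
```

```text
at [391.9 246.   62.6] phi 30.0 t 2.5333 j [-0.85 -0.1 ]
shift (before turn) [-158.5  184.6  -37.1] | after turn [-158.5  184.5  -37.4] turn [ 0.1 -0.   0. ] rows 7.0 1.0
```

The TCP settled about 7 mm off along the pad width, so I'll regrip centred.

Emit:
apply_moves --rows '[{"x":0,"y":0,"z":0,"ax":0,"ay":0,"az":0,"gripper":0},{"x":0,"y":0,"z":0,"ax":0,"ay":0,"az":0,"gripper":0},{"x":0,"y":0,"z":0,"ax":0,"ay":0,"az":0,"gripper":0},{"x":-7.5,"y":-2,"z":0,"ax":0,"ay":0,"az":0,"gripper":0},{"x":0,"y":0,"z":0,"ax":0,"ay":0,"az":0,"gripper":0}]'

```text
clock: 2.95
position: [0.3937, 0.2363, 0.0613]
ee_rot: [0.5, 0.866, -0.0, 0.0]
ft_force: [0.4, 0.3, -0.6]
grip_width: 1.0
grasp_force: 0.0
```

Emit:
apply_moves --newtons 40 --rows '[{"x":0,"y":0,"z":0,"ax":0,"ay":0,"az":0,"gripper":0},{"x":0,"y":0,"z":0,"ax":0,"ay":0,"az":0,"gripper":1},{"x":0,"y":0,"z":0,"ax":0,"ay":0,"az":0,"gripper":1},{"x":0,"y":0,"z":0,"ax":0,"ay":0,"az":0,"gripper":1},{"x":0,"y":0,"z":0,"ax":0,"ay":0,"az":0,"gripper":1}]'

```text
clock: 3.37
position: [0.3937, 0.2381, 0.0617]
ee_rot: [0.5, 0.866, 0.0, 0.0]
ft_force: [1.7, -0.5, 5.3]
grip_width: 0.759
grasp_force: 43.6
```

```bash
python3 plan.py 631 201 110 30;python3 plan.py 393 238 60 30
```

```text
at [393.7 238.1  61.7] phi 30.0 t 3.3667 j [-0.84 -0.08]
shift (before turn) [-150.8  187.   -48.1] | after turn [-150.8  187.   -48.3] turn [ 0.1 -0.   0. ] rows 6.0 1.0
at [393.7 238.1  61.7] phi 30.0 t 3.3667 j [-0.84 -0.08]
shift (before turn) [ 0.3 -0.7  1.7] | after turn [ 0.3 -0.7  1.7] turn [ 0.1 -0.   0. ] rows 1.0 1.0
```

Emit:
apply_moves --rows '[{"x":0,"y":0,"z":-10,"ax":0,"ay":0,"az":0,"gripper":1},{"x":0,"y":0,"z":-20,"ax":0,"ay":0,"az":0,"gripper":1},{"x":-10,"y":13,"z":-18,"ax":0,"ay":0,"az":0,"gripper":1},{"x":-20,"y":24,"z":0,"ax":0,"ay":0,"az":0,"gripper":1},{"x":-20,"y":25,"z":0,"ax":0,"ay":0,"az":0,"gripper":1}]'

```text
clock: 3.78
position: [0.4726, 0.2261, 0.1109]
ee_rot: [0.499, 0.867, 0.001, -0.0]
ft_force: [0.0, 0.1, -3.2]
grip_width: 0.764
grasp_force: 45.7
```

Emit:
apply_moves --rows '[{"x":-20,"y":25,"z":0,"ax":0,"ay":0,"az":0,"gripper":1},{"x":-20,"y":25,"z":0,"ax":0,"ay":0,"az":0,"gripper":1},{"x":-20,"y":25,"z":0,"ax":0,"ay":0,"az":0,"gripper":1},{"x":-20,"y":25,"z":0,"ax":0,"ay":0,"az":0,"gripper":1},{"x":-15,"y":18,"z":0,"ax":0,"ay":0,"az":0,"gripper":1}]'

```text
clock: 4.2
position: [0.6234, 0.2012, 0.109]
ee_rot: [0.5, 0.866, -0.001, -0.0]
ft_force: [-0.1, 0.8, -2.5]
grip_width: 0.768
grasp_force: 45.9
```

Emit:
apply_moves --rows '[{"x":-6,"y":7,"z":0,"ax":0,"ay":0,"az":0,"gripper":1},{"x":0,"y":0,"z":0,"ax":0,"ay":0,"az":0,"gripper":1},{"x":0,"y":0,"z":0,"ax":0,"ay":0,"az":0,"gripper":1},{"x":0,"y":0,"z":0,"ax":0,"ay":0,"az":0,"gripper":1},{"x":0,"y":0,"z":0,"ax":0,"ay":0,"az":0,"gripper":1}]'

```text
clock: 4.62
position: [0.6295, 0.2014, 0.1094]
ee_rot: [0.499, 0.866, 0.0, -0.001]
ft_force: [0.5, 0.3, -2.9]
grip_width: 0.765
grasp_force: 46.0
```

```bash
python3 plan.py 631 201 68 30; python3 - <<'E'
from h import *
c=cam('scene'); cv2.imwrite('pics/s1.png',cv2.resize(c['color'][180:420,280:600,::-1],None,fx=2,fy=2))
E
```

```text
at [629.5 201.4 109.4] phi 30.1 t 4.6167 j [-0.6   0.26]
shift (before turn) [-1.1  1.2 41.4] | after turn [-1.1  1.1 41.4] turn [-0.  -0.1  0.1] rows 2.0 1.0
```

View pics/s1.png

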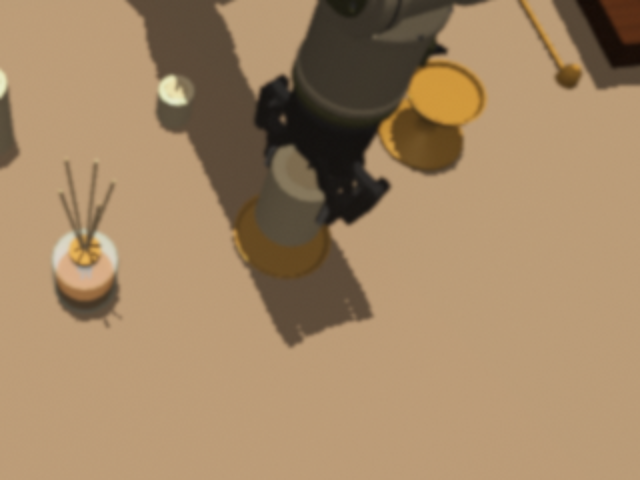

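The candle hangs upright over the plate in the crop, at about (290,210), with the plate at (282,236). Lowering.

Emit:
apply_moves --rows '[{"x":-1,"y":1,"z":15,"ax":0,"ay":0,"az":0,"gripper":1},{"x":0,"y":0,"z":14,"ax":0,"ay":0,"az":0,"gripper":1},{"x":0,"y":0,"z":7,"ax":0,"ay":0,"az":0,"gripper":1},{"x":0,"y":0,"z":3,"ax":0,"ay":0,"az":0,"gripper":1},{"x":0,"y":0,"z":0,"ax":0,"ay":0,"az":0,"gripper":1}]'

```text
clock: 5.08
position: [0.6313, 0.2, 0.0692]
ee_rot: [0.5, 0.866, -0.001, -0.001]
ft_force: [-0.2, -0.5, -2.3]
grip_width: 0.765
grasp_force: 46.0
```

Emit:
apply_moves --rows '[{"x":0,"y":0,"z":1,"ax":0,"ay":0,"az":0,"gripper":1},{"x":0,"y":0,"z":0,"ax":0,"ay":0,"az":0,"gripper":1},{"x":0,"y":0,"z":0,"ax":0,"ay":0,"az":0,"gripper":1}]'

```text
clock: 5.33
position: [0.6325, 0.2002, 0.0699]
ee_rot: [0.5, 0.866, 0.0, 0.0]
ft_force: [0.1, 0.3, -2.8]
grip_width: 0.768
grasp_force: 46.0
```

```bash
python3 plan.py 631 201 67.7 30
```

```text
at [632.5 200.2  69.9] phi 30.0 t 5.3333 j [-0.59  0.27]
shift (before turn) [ 1.4 -0.9  2.2] | after turn [ 1.4 -0.9  2.2] turn [ 0.1  0.  -0. ] rows 1.0 1.0
```

Nearly touching. I'll go down 2 mm, open, and rise.

Emit:
apply_moves --rows '[{"x":1,"y":-1,"z":1,"ax":0,"ay":0,"az":0,"gripper":1},{"x":0,"y":0,"z":1,"ax":0,"ay":0,"az":0,"gripper":1},{"x":0,"y":0,"z":0,"ax":0,"ay":0,"az":0,"gripper":1},{"x":0,"y":0,"z":0,"ax":0,"ay":0,"az":0,"gripper":1}]'

```text
clock: 5.67
position: [0.6308, 0.2006, 0.0679]
ee_rot: [0.5, 0.866, 0.0, 0.0]
ft_force: [-2.5, 0.1, 3.2]
grip_width: 0.764
grasp_force: 46.0
```

Emit:
apply_moves --rows '[{"x":0,"y":0,"z":0,"ax":0,"ay":0,"az":0,"gripper":0},{"x":0,"y":0,"z":0,"ax":0,"ay":0,"az":0,"gripper":0},{"x":0,"y":0,"z":0,"ax":0,"ay":0,"az":0,"gripper":0},{"x":0,"y":0,"z":0,"ax":0,"ay":0,"az":0,"gripper":0},{"x":0,"y":0,"z":0,"ax":0,"ay":0,"az":0,"gripper":0}]'

```text
clock: 6.08
position: [0.6308, 0.2004, 0.0673]
ee_rot: [0.5, 0.866, 0.0, 0.0]
ft_force: [-0.3, -0.6, 0.2]
grip_width: 0.994
grasp_force: 0.0
```

Emit:
apply_moves --rows '[{"x":0,"y":0,"z":-20,"ax":0,"ay":0,"az":0,"gripper":0},{"x":0,"y":0,"z":-35,"ax":0,"ay":0,"az":0,"gripper":0},{"x":0,"y":0,"z":-35,"ax":0,"ay":0,"az":0,"gripper":0},{"x":0,"y":0,"z":-20,"ax":0,"ay":0,"az":0,"gripper":0},{"x":0,"y":0,"z":0,"ax":0,"ay":0,"az":0,"gripper":0}]'

```text
clock: 6.5
position: [0.6332, 0.201, 0.1831]
ee_rot: [0.5, 0.866, 0.003, 0.003]
ft_force: [0.4, -0.9, 0.3]
grip_width: 1.001
grasp_force: 0.0
```

```bash
python3 plan.py 471 110 130 5
```

```text
at [633.2 201.  183.1] phi 30.0 t 6.5 j [-0.61  0.25]
shift (before turn) [   2.3 -186.4   51.6] | after turn [ -76.5 -169.5   53.1] turn [ 0.5 -0.  25. ] rows 5.0 4.0
```

Emit:
apply_moves --rows '[{"x":0,"y":0,"z":0,"ax":0,"ay":0,"az":6.25,"gripper":0},{"x":0,"y":0,"z":0,"ax":0,"ay":0,"az":6.25,"gripper":0},{"x":0,"y":0,"z":0,"ax":0,"ay":0,"az":6.25,"gripper":0},{"x":0,"y":0,"z":0,"ax":0,"ay":0,"az":6.25,"gripper":0},{"x":-15,"y":-34,"z":0,"ax":0,"ay":0,"az":0,"gripper":0}]'

```text
clock: 6.92
position: [0.6, 0.1854, 0.1744]
ee_rot: [0.677, 0.736, -0.001, 0.0]
ft_force: [-1.2, -0.1, 0.5]
grip_width: 1.002
grasp_force: 0.0
```

Emit:
apply_moves --rows '[{"x":-16,"y":-34,"z":10,"ax":0,"ay":0,"az":0,"gripper":0},{"x":-15,"y":-34,"z":13,"ax":0,"ay":0,"az":0,"gripper":0},{"x":-15,"y":-34,"z":15,"ax":0,"ay":0,"az":0,"gripper":0},{"x":-15,"y":-34,"z":15,"ax":0,"ay":0,"az":0,"gripper":0},{"x":0,"y":0,"z":0,"ax":0,"ay":0,"az":0,"gripper":0}]'

```text
clock: 7.33
position: [0.4587, 0.1051, 0.1188]
ee_rot: [0.677, 0.736, -0.005, -0.003]
ft_force: [0.4, -0.5, -1.2]
grip_width: 1.001
grasp_force: 0.0
```

Emit:
apply_moves --rows '[{"x":0,"y":0,"z":0,"ax":0,"ay":0,"az":0,"gripper":0},{"x":0,"y":0,"z":0,"ax":0,"ay":0,"az":0,"gripper":0},{"x":0,"y":0,"z":0,"ax":0,"ay":0,"az":0,"gripper":0}]'

```text
clock: 7.58
position: [0.4694, 0.1107, 0.1251]
ee_rot: [0.675, 0.737, 0.001, 0.001]
ft_force: [0.1, 0.1, 0.2]
grip_width: 1.001
grasp_force: 0.0
```

```bash
python3 plan.py 471 110 30 5
```

```text
at [469.4 110.7 125.1] phi 5.0 t 7.5833 j [-0.72 -0.19]
shift (before turn) [-0.9  1.3 95.1] | after turn [-0.8  1.5 95.1] turn [ 0.1 -0.   0. ] rows 3.0 1.0
```

Emit:
apply_moves --rows '[{"x":-1,"y":1.5,"z":25,"ax":0,"ay":0,"az":0,"gripper":0},{"x":0,"y":0,"z":30,"ax":0,"ay":0,"az":0,"gripper":0},{"x":0,"y":0,"z":25,"ax":0,"ay":0,"az":0,"gripper":0},{"x":0,"y":0,"z":10,"ax":0,"ay":0,"az":0,"gripper":0},{"x":0,"y":0,"z":5,"ax":0,"ay":0,"az":0,"gripper":0}]'

```text
clock: 8.0
position: [0.4697, 0.1091, 0.0281]
ee_rot: [0.675, 0.737, -0.001, -0.0]
ft_force: [1.4, -0.4, 0.7]
grip_width: 0.996
grasp_force: 0.0
```

Emit:
apply_moves --newtons 25 --rows '[{"x":0,"y":0,"z":0,"ax":0,"ay":0,"az":0,"gripper":0},{"x":0,"y":0,"z":0,"ax":0,"ay":0,"az":0,"gripper":0},{"x":0,"y":0,"z":0,"ax":0,"ay":0,"az":0,"gripper":1},{"x":0,"y":0,"z":0,"ax":0,"ay":0,"az":0,"gripper":1},{"x":0,"y":0,"z":0,"ax":0,"ay":0,"az":0,"gripper":1}]'

```text
clock: 8.42
position: [0.4702, 0.1094, 0.0302]
ee_rot: [0.676, 0.737, 0.001, 0.0]
ft_force: [0.3, -0.3, -0.2]
grip_width: 0.609
grasp_force: 0.0
```

Emit:
apply_moves --rows '[{"x":0,"y":0,"z":0,"ax":0,"ay":0,"az":0,"gripper":1},{"x":0,"y":0,"z":0,"ax":0,"ay":0,"az":0,"gripper":1},{"x":0,"y":0,"z":0,"ax":0,"ay":0,"az":0,"gripper":1},{"x":0,"y":0,"z":0,"ax":0,"ay":0,"az":0,"gripper":1}]'

```text
clock: 8.75
position: [0.47, 0.1093, 0.03]
ee_rot: [0.676, 0.737, 0.001, 0.0]
ft_force: [-2.4, 0.0, 6.0]
grip_width: 0.461
grasp_force: 24.6
```

```bash
python3 plan.py 652 -172 200 5
```

```text
at [470.  109.3  30. ] phi 5.0 t 8.75 j [-0.68 -0.11]
shift (before turn) [-296.  157. -170.] | after turn [-296.1  156.8 -170. ] turn [ 0. -0. -0.] rows 10.0 1.0
```

Emit:
apply_moves --rows '[{"x":0,"y":0,"z":-15,"ax":0,"ay":0,"az":0,"gripper":1},{"x":0,"y":0,"z":-30,"ax":0,"ay":0,"az":0,"gripper":1},{"x":0,"y":0,"z":-35,"ax":0,"ay":0,"az":0,"gripper":1},{"x":0,"y":0,"z":-35,"ax":0,"ay":0,"az":0,"gripper":1},{"x":-20,"y":0,"z":-35,"ax":0,"ay":0,"az":0,"gripper":1}]'

```text
clock: 9.17
position: [0.4707, 0.092, 0.1811]
ee_rot: [0.674, 0.739, 0.0, -0.0]
ft_force: [0.8, 1.3, -0.7]
grip_width: 0.459
grasp_force: 25.5
```

Emit:
apply_moves --rows '[{"x":-35,"y":2,"z":0,"ax":0,"ay":0,"az":0,"gripper":1},{"x":-38,"y":2,"z":0,"ax":0,"ay":0,"az":0,"gripper":1},{"x":-38,"y":2,"z":0,"ax":0,"ay":0,"az":0,"gripper":1},{"x":-38,"y":2,"z":0,"ax":0,"ay":0,"az":0,"gripper":1},{"x":-38,"y":1,"z":0,"ax":0,"ay":0,"az":0,"gripper":1}]'

```text
clock: 9.58
position: [0.4966, -0.0981, 0.1797]
ee_rot: [0.675, 0.737, 0.001, 0.0]
ft_force: [0.7, -0.4, -0.4]
grip_width: 0.456
grasp_force: 25.5
```

Emit:
apply_moves --rows '[{"x":-33,"y":10,"z":0,"ax":0,"ay":0,"az":0,"gripper":1},{"x":-15,"y":30,"z":0,"ax":0,"ay":0,"az":0,"gripper":1},{"x":-13,"y":35,"z":10,"ax":0,"ay":0,"az":0,"gripper":1},{"x":-12,"y":33,"z":20,"ax":0,"ay":0,"az":0,"gripper":1},{"x":-10,"y":25,"z":20,"ax":0,"ay":0,"az":0,"gripper":1}]'

```text
clock: 10.0
position: [0.6391, -0.1676, 0.1287]
ee_rot: [0.675, 0.738, 0.001, 0.001]
ft_force: [-0.1, 0.2, 0.4]
grip_width: 0.463
grasp_force: 25.5
```

Emit:
apply_moves --rows '[{"x":-5,"y":15,"z":20,"ax":0,"ay":0,"az":0,"gripper":1},{"x":0,"y":0,"z":10,"ax":0,"ay":0,"az":0,"gripper":1},{"x":0,"y":0,"z":0,"ax":0,"ay":0,"az":0,"gripper":1},{"x":0,"y":0,"z":0,"ax":0,"ay":0,"az":0,"gripper":1},{"x":0,"y":0,"z":0,"ax":0,"ay":0,"az":0,"gripper":1}]'

```text
clock: 10.42
position: [0.6517, -0.1712, 0.1008]
ee_rot: [0.676, 0.737, 0.001, 0.001]
ft_force: [0.2, -0.1, -0.2]
grip_width: 0.46
grasp_force: 25.6
```

```bash
python3 plan.py 652 -172 36 5; python3 - <<'E'
from h import *
c=cam('scene'); cv2.imwrite('pics/s2.png',cv2.resize(c['color'][200:400,120:400,::-1],None,fx=2.5,fy=2.5))
E
```

```text
at [ 651.7 -171.2  100.8] phi 5.0 t 10.4167 j [-0.24  0.52]
shift (before turn) [-0.8  0.2 64.8] | after turn [-0.8  0.3 64.8] turn [ 0.1  0.  -0. ] rows 2.0 1.0
```

View pics/s2.png

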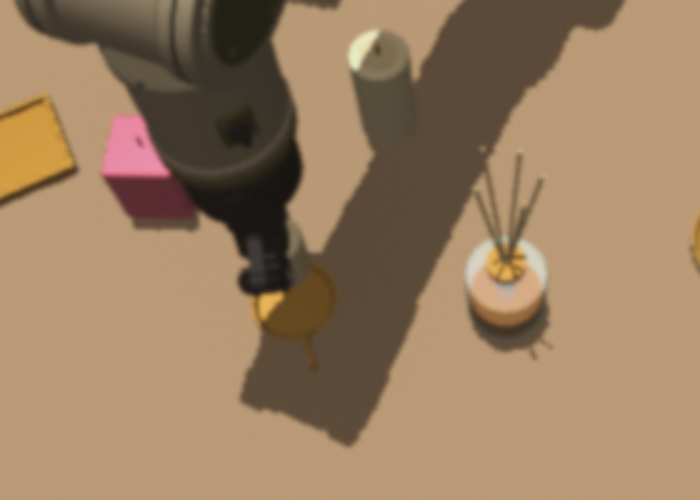

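The votive is over the dish, which is at (295,300) in the crop, and the slim candle and diffuser are untouched. Lowering.

Emit:
apply_moves --rows '[{"x":-1,"y":0,"z":20,"ax":0,"ay":0,"az":0,"gripper":1},{"x":0,"y":0,"z":22,"ax":0,"ay":0,"az":0,"gripper":1},{"x":0,"y":0,"z":12,"ax":0,"ay":0,"az":0,"gripper":1},{"x":0,"y":0,"z":6,"ax":0,"ay":0,"az":0,"gripper":1},{"x":0,"y":0,"z":2,"ax":0,"ay":0,"az":0,"gripper":1}]'

```text
clock: 10.88
position: [0.6515, -0.1718, 0.0372]
ee_rot: [0.676, 0.737, -0.0, -0.0]
ft_force: [-0.5, 0.4, 0.2]
grip_width: 0.465
grasp_force: 25.6
```

Emit:
apply_moves --rows '[{"x":0,"y":0,"z":0,"ax":0,"ay":0,"az":0,"gripper":1},{"x":0,"y":0,"z":1,"ax":0,"ay":0,"az":0,"gripper":1},{"x":0,"y":0,"z":1,"ax":0,"ay":0,"az":0,"gripper":1},{"x":0,"y":0,"z":0,"ax":0,"ay":0,"az":0,"gripper":1},{"x":0,"y":0,"z":0,"ax":0,"ay":0,"az":0,"gripper":1}]'

```text
clock: 11.3
position: [0.6524, -0.1723, 0.0362]
ee_rot: [0.676, 0.737, 0.0, 0.001]
ft_force: [0.2, -0.1, 3.4]
grip_width: 0.458
grasp_force: 25.8
```

```bash
python3 plan.py 652 -172 36 5
```

```text
at [ 652.4 -172.3   36.2] phi 5.0 t 11.3 j [-0.21  0.55]
shift (before turn) [ 0.4 -0.4  0.2] | after turn [ 0.4 -0.4  0.2] turn [ 0.1  0.  -0. ] rows 1.0 1.0
```

Emit:
apply_moves --rows '[{"x":0,"y":0,"z":0,"ax":0,"ay":0,"az":0,"gripper":0},{"x":0,"y":0,"z":0,"ax":0,"ay":0,"az":0,"gripper":0},{"x":0,"y":0,"z":0,"ax":0,"ay":0,"az":0,"gripper":0},{"x":0,"y":0,"z":0,"ax":0,"ay":0,"az":0,"gripper":0},{"x":0,"y":0,"z":0,"ax":0,"ay":0,"az":0,"gripper":0}]'

```text
clock: 11.72
position: [0.6517, -0.1721, 0.0352]
ee_rot: [0.676, 0.737, -0.0, -0.0]
ft_force: [0.3, -0.6, -0.0]
grip_width: 0.996
grasp_force: 0.0
```

Emit:
apply_moves --rows '[{"x":0,"y":0,"z":-20,"ax":0,"ay":0,"az":0,"gripper":0},{"x":0,"y":0,"z":-35,"ax":0,"ay":0,"az":0,"gripper":0},{"x":0,"y":0,"z":-35,"ax":0,"ay":0,"az":0,"gripper":0},{"x":0,"y":0,"z":-35,"ax":0,"ay":0,"az":0,"gripper":0},{"x":0,"y":0,"z":-15,"ax":0,"ay":0,"az":0,"gripper":0}]'

```text
clock: 12.13
position: [0.6532, -0.173, 0.1805]
ee_rot: [0.676, 0.737, 0.002, 0.002]
ft_force: [0.9, -0.4, 0.7]
grip_width: 0.999
grasp_force: 0.0
```

```bash
python3 plan.py 488 -94 175 5
```

```text
at [ 653.2 -173.   180.5] phi 5.0 t 12.1333 j [-0.25  0.5 ]
shift (before turn) [  93.  -157.8    4.5] | after turn [  93.1 -157.7    5.5] turn [ 0.3  0.1 -0. ] rows 5.0 1.0
```

Emit:
apply_moves --rows '[{"x":16,"y":-27,"z":0,"ax":0,"ay":0,"az":0,"gripper":0},{"x":16,"y":-27,"z":0,"ax":0,"ay":0,"az":0,"gripper":0},{"x":16,"y":-27,"z":0,"ax":0,"ay":0,"az":0,"gripper":0},{"x":16,"y":-27,"z":0,"ax":0,"ay":0,"az":0,"gripper":0},{"x":16,"y":-27,"z":0,"ax":0,"ay":0,"az":0,"gripper":0}]'

```text
clock: 12.55
position: [0.5089, -0.1036, 0.1749]
ee_rot: [0.676, 0.737, 0.0, -0.0]
ft_force: [-0.9, 0.7, 0.3]
grip_width: 1.0
grasp_force: 0.0
```

Emit:
apply_moves --rows '[{"x":13,"y":-22,"z":0,"ax":0,"ay":0,"az":0,"gripper":0},{"x":0,"y":0,"z":0,"ax":0,"ay":0,"az":0,"gripper":0},{"x":0,"y":0,"z":0,"ax":0,"ay":0,"az":0,"gripper":0},{"x":0,"y":0,"z":0,"ax":0,"ay":0,"az":0,"gripper":0}]'

```text
clock: 12.88
position: [0.4879, -0.0933, 0.1757]
ee_rot: [0.676, 0.737, 0.001, 0.0]
ft_force: [0.5, 0.6, 0.1]
grip_width: 0.999
grasp_force: 0.0
```

```bash
python3 plan.py 488 -94 70 5
```

```text
at [487.9 -93.3 175.7] phi 5.0 t 12.8833 j [-0.53  0.25]
shift (before turn) [-8.000e-01 -1.000e-01  1.057e+02] | after turn [ -0.7   0.  105.7] turn [ 0.1 -0.   0. ] rows 3.0 1.0
```

Emit:
apply_moves --rows '[{"x":-1,"y":0,"z":25,"ax":0,"ay":0,"az":0,"gripper":0},{"x":0,"y":0,"z":30,"ax":0,"ay":0,"az":0,"gripper":0},{"x":0,"y":0,"z":30,"ax":0,"ay":0,"az":0,"gripper":0},{"x":0,"y":0,"z":15,"ax":0,"ay":0,"az":0,"gripper":0},{"x":0,"y":0,"z":5,"ax":0,"ay":0,"az":0,"gripper":0}]'

```text
clock: 13.3
position: [0.4864, -0.0949, 0.0676]
ee_rot: [0.676, 0.737, -0.002, -0.001]
ft_force: [-0.8, 0.0, 0.5]
grip_width: 1.0
grasp_force: 0.0
```

Emit:
apply_moves --newtons 35 --rows '[{"x":0,"y":0,"z":0,"ax":0,"ay":0,"az":0,"gripper":0},{"x":0,"y":0,"z":0,"ax":0,"ay":0,"az":0,"gripper":0},{"x":0,"y":0,"z":0,"ax":0,"ay":0,"az":0,"gripper":1},{"x":0,"y":0,"z":0,"ax":0,"ay":0,"az":0,"gripper":1},{"x":0,"y":0,"z":0,"ax":0,"ay":0,"az":0,"gripper":1}]'

```text
clock: 13.72
position: [0.4882, -0.0941, 0.0712]
ee_rot: [0.676, 0.737, 0.001, 0.001]
ft_force: [2.9, 0.8, 1.4]
grip_width: 0.605
grasp_force: 2.5
```

Emit:
apply_moves --rows '[{"x":0,"y":0,"z":0,"ax":0,"ay":0,"az":0,"gripper":1},{"x":0,"y":0,"z":0,"ax":0,"ay":0,"az":0,"gripper":1},{"x":0,"y":0,"z":0,"ax":0,"ay":0,"az":0,"gripper":1},{"x":0,"y":0,"z":0,"ax":0,"ay":0,"az":0,"gripper":1}]'

```text
clock: 14.05
position: [0.4883, -0.0941, 0.0713]
ee_rot: [0.676, 0.737, 0.001, 0.001]
ft_force: [-0.9, 0.1, 6.7]
grip_width: 0.576
grasp_force: 35.3
```

```bash
python3 plan.py 518 377 200 5
```

```text
at [488.3 -94.1  71.3] phi 5.0 t 14.05 j [-0.48  0.36]
shift (before turn) [ 466.8   71.  -128.5] | after turn [ 466.7   70.7 -128.7] turn [ 0.1 -0.   0. ] rows 12.0 1.0
```

Emit:
apply_moves --rows '[{"x":0,"y":0,"z":-15,"ax":0,"ay":0,"az":0,"gripper":1},{"x":0,"y":0,"z":-30,"ax":0,"ay":0,"az":0,"gripper":1},{"x":0,"y":0,"z":-35,"ax":0,"ay":0,"az":0,"gripper":1},{"x":7,"y":1,"z":-30,"ax":0,"ay":0,"az":0,"gripper":1},{"x":20,"y":3,"z":-19,"ax":0,"ay":0,"az":0,"gripper":1}]'

```text
clock: 14.47
position: [0.4894, -0.0696, 0.2025]
ee_rot: [0.677, 0.736, 0.001, 0.001]
ft_force: [1.0, 0.1, -2.3]
grip_width: 0.579
grasp_force: 37.0
```

Emit:
apply_moves --rows '[{"x":35,"y":6,"z":0,"ax":0,"ay":0,"az":0,"gripper":1},{"x":35,"y":6,"z":0,"ax":0,"ay":0,"az":0,"gripper":1},{"x":35,"y":6,"z":0,"ax":0,"ay":0,"az":0,"gripper":1},{"x":35,"y":6,"z":0,"ax":0,"ay":0,"az":0,"gripper":1},{"x":35,"y":6,"z":0,"ax":0,"ay":0,"az":0,"gripper":1}]'

```text
clock: 14.88
position: [0.5032, 0.1118, 0.1994]
ee_rot: [0.676, 0.737, 0.0, -0.0]
ft_force: [0.7, -0.2, -0.7]
grip_width: 0.579
grasp_force: 37.0
```

Emit:
apply_moves --rows '[{"x":35,"y":5,"z":0,"ax":0,"ay":0,"az":0,"gripper":1},{"x":35,"y":5,"z":0,"ax":0,"ay":0,"az":0,"gripper":1},{"x":35,"y":5,"z":0,"ax":0,"ay":0,"az":0,"gripper":1},{"x":35,"y":5,"z":0,"ax":0,"ay":0,"az":0,"gripper":1},{"x":35,"y":5,"z":0,"ax":0,"ay":0,"az":0,"gripper":1}]'

```text
clock: 15.3
position: [0.5128, 0.2882, 0.1992]
ee_rot: [0.676, 0.737, -0.0, -0.0]
ft_force: [0.4, -1.1, -1.3]
grip_width: 0.574
grasp_force: 37.0
```

Emit:
apply_moves --rows '[{"x":30,"y":4,"z":0,"ax":0,"ay":0,"az":0,"gripper":1},{"x":20,"y":3,"z":0,"ax":0,"ay":0,"az":0,"gripper":1},{"x":10,"y":1,"z":0,"ax":0,"ay":0,"az":0,"gripper":1},{"x":0,"y":0,"z":0,"ax":0,"ay":0,"az":0,"gripper":1},{"x":0,"y":0,"z":0,"ax":0,"ay":0,"az":0,"gripper":1}]'

```text
clock: 15.72
position: [0.5162, 0.3458, 0.1991]
ee_rot: [0.676, 0.737, -0.0, 0.0]
ft_force: [0.6, -0.9, -2.0]
grip_width: 0.578
grasp_force: 37.0
```

```bash
python3 plan.py 518 377 151 5; python3 - <<'E'
from h import *
c=cam('scene'); x0,y0=400,120; cr=cv2.resize(c['color'][120:320,400:640,::-1],None,fx=2.5,fy=2.5)
# check of the foot: project assumed pan rim and foot circles
a=np.linspace(0,6.28,60)
for r,z in((.041,.087),(.046,.004)):
    q=(proj(c,np.c_[.518+r*np.cos(a),.377+r*np.sin(a),0*a+z])-[x0,y0])*2.5
    cv2.polylines(cr,[q.astype(np.int32)],True,(255,0,0),1)
cv2.imwrite('pics/s3.png',cr)
E
```

```text
at [516.2 345.8 199.1] phi 5.0 t 15.7167 j [-0.96 -0.48]
shift (before turn) [31.   4.5 48. ] | after turn [30.9  4.5 48.1] turn [-0.   0.1 -0. ] rows 2.0 1.0
```

View pics/s3.png

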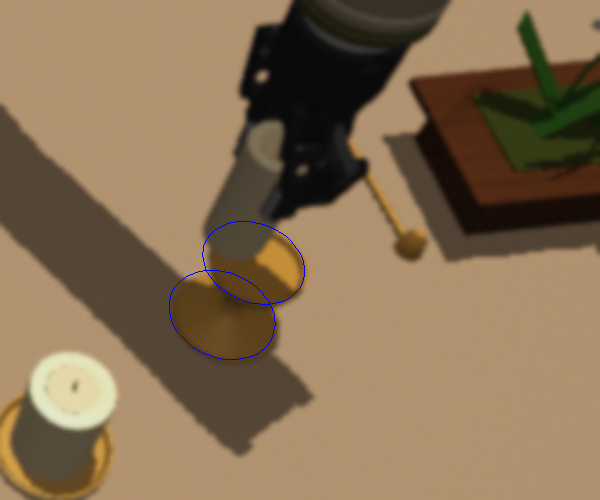

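The crop shows the pedestal pan at (254,262) and its foot at (222,315), both matching the projected outlines. The thick candle stands in its plate at (72,400). The slim candle is still 31 mm short.

Emit:
apply_moves --rows '[{"x":12,"y":2,"z":0,"ax":0,"ay":0,"az":0,"gripper":1},{"x":12,"y":2,"z":0,"ax":0,"ay":0,"az":0,"gripper":1},{"x":7,"y":0.5,"z":0,"ax":0,"ay":0,"az":0,"gripper":1},{"x":0,"y":0,"z":0,"ax":0,"ay":0,"az":0,"gripper":1},{"x":0,"y":0,"z":0,"ax":0,"ay":0,"az":0,"gripper":1}]'

```text
clock: 16.18
position: [0.5176, 0.3787, 0.1991]
ee_rot: [0.675, 0.738, -0.0, 0.0]
ft_force: [-0.3, -0.7, -1.6]
grip_width: 0.577
grasp_force: 37.0
```

Emit:
apply_moves --rows '[{"x":0,"y":0,"z":15,"ax":0,"ay":0,"az":0,"gripper":1},{"x":0,"y":0,"z":15,"ax":0,"ay":0,"az":0,"gripper":1},{"x":0,"y":0,"z":10,"ax":0,"ay":0,"az":0,"gripper":1},{"x":0,"y":0,"z":4,"ax":0,"ay":0,"az":0,"gripper":1},{"x":0,"y":0,"z":0,"ax":0,"ay":0,"az":0,"gripper":1}]'

```text
clock: 16.6
position: [0.5175, 0.3776, 0.1543]
ee_rot: [0.676, 0.737, -0.001, -0.0]
ft_force: [0.8, -0.9, -2.6]
grip_width: 0.571
grasp_force: 37.0
```

Emit:
apply_moves --rows '[{"x":0,"y":0,"z":1,"ax":0,"ay":0,"az":0,"gripper":1},{"x":0,"y":0,"z":0,"ax":0,"ay":0,"az":0,"gripper":1},{"x":0,"y":0,"z":0,"ax":0,"ay":0,"az":0,"gripper":1}]'

```text
clock: 16.85
position: [0.5182, 0.3785, 0.1551]
ee_rot: [0.676, 0.737, 0.001, 0.0]
ft_force: [0.5, -0.3, -2.4]
grip_width: 0.573
grasp_force: 37.0
```

```bash
python3 plan.py 518 377 151 5; python3 -c "
from h import *
print(get_obs()['ft_force'])"
```

```text
at [518.2 378.5 155.1] phi 5.0 t 16.85 j [-0.97 -0.5 ]
shift (before turn) [-1.5 -0.3  4.1] | after turn [-1.5 -0.3  4.1] turn [ 0.1 -0.  -0. ] rows 1.0 1.0
[ 0.45311331 -0.2992554  -2.37438149]
```

Emit:
apply_moves --rows '[{"x":-1.5,"y":0,"z":1.5,"ax":0,"ay":0,"az":0,"gripper":1},{"x":0,"y":0,"z":1.5,"ax":0,"ay":0,"az":0,"gripper":1},{"x":0,"y":0,"z":1,"ax":0,"ay":0,"az":0,"gripper":1},{"x":0,"y":0,"z":0.5,"ax":0,"ay":0,"az":0,"gripper":1},{"x":0,"y":0,"z":0,"ax":0,"ay":0,"az":0,"gripper":1}]'

```text
clock: 17.27
position: [0.5184, 0.3768, 0.1513]
ee_rot: [0.676, 0.737, 0.001, -0.0]
ft_force: [-2.2, -2.1, 7.4]
grip_width: 0.578
grasp_force: 37.7
```

Emit:
apply_moves --rows '[{"x":0,"y":0,"z":0,"ax":0,"ay":0,"az":0,"gripper":1},{"x":0,"y":0,"z":0,"ax":0,"ay":0,"az":0,"gripper":1}]'

```text
clock: 17.43
position: [0.5184, 0.3768, 0.1513]
ee_rot: [0.676, 0.737, 0.001, -0.0]
ft_force: [-2.4, -1.9, 7.9]
grip_width: 0.578
grasp_force: 37.7
```

Emit:
apply_moves --rows '[{"x":0,"y":0,"z":0,"ax":0,"ay":0,"az":0,"gripper":0},{"x":0,"y":0,"z":0,"ax":0,"ay":0,"az":0,"gripper":0},{"x":0,"y":0,"z":0,"ax":0,"ay":0,"az":0,"gripper":0},{"x":0,"y":0,"z":0,"ax":0,"ay":0,"az":0,"gripper":0},{"x":0,"y":0,"z":0,"ax":0,"ay":0,"az":0,"gripper":0}]'

```text
clock: 17.85
position: [0.5179, 0.3768, 0.1497]
ee_rot: [0.676, 0.737, -0.0, -0.0]
ft_force: [0.7, 0.0, 0.6]
grip_width: 1.0
grasp_force: 0.0
```

Emit:
apply_moves --rows '[{"x":0,"y":0,"z":-20,"ax":0,"ay":0,"az":0,"gripper":0},{"x":0,"y":0,"z":-30,"ax":0,"ay":0,"az":0,"gripper":0},{"x":0,"y":0,"z":-30,"ax":0,"ay":0,"az":0,"gripper":0},{"x":0,"y":0,"z":-10,"ax":0,"ay":0,"az":0,"gripper":0},{"x":0,"y":0,"z":0,"ax":0,"ay":0,"az":0,"gripper":0}]'

```text
clock: 18.27
position: [0.5192, 0.3775, 0.2432]
ee_rot: [0.676, 0.737, 0.003, 0.0]
ft_force: [1.3, -0.2, 0.7]
grip_width: 0.998
grasp_force: 0.0
```

```bash
python3 plan.py 421 -251 170 -56; python3 plan.py 421 -251 170 5
```

```text
at [519.2 377.5 243.2] phi 5.0 t 18.2667 j [-0.98 -0.51]
shift (before turn) [-617.8 -152.8   70.5] | after turn [-432.9  466.2   73.2] turn [ 0.1 -0.3 61. ] rows 16.0 9.0
at [519.2 377.5 243.2] phi 5.0 t 18.2667 j [-0.98 -0.51]
shift (before turn) [-617.8 -152.8   70.5] | after turn [-617.6 -152.6   73.2] turn [ 0.2 -0.2 -0. ] rows 16.0 1.0
```

Emit:
apply_moves --rows '[{"x":-38,"y":-9.5,"z":0,"ax":0,"ay":0,"az":0,"gripper":0},{"x":-38,"y":-9.5,"z":0,"ax":0,"ay":0,"az":0,"gripper":0},{"x":-38,"y":-9.5,"z":5,"ax":0,"ay":0,"az":0,"gripper":0},{"x":-38,"y":-9.5,"z":5,"ax":0,"ay":0,"az":0,"gripper":0},{"x":-38,"y":-9.5,"z":5,"ax":0,"ay":0,"az":0,"gripper":0}]'

```text
clock: 18.68
position: [0.4861, 0.1816, 0.2234]
ee_rot: [0.675, 0.737, -0.001, -0.0]
ft_force: [0.9, -0.7, 0.3]
grip_width: 0.998
grasp_force: 0.0
```

Emit:
apply_moves --rows '[{"x":-39,"y":-9.5,"z":5,"ax":0,"ay":0,"az":0,"gripper":0},{"x":-39,"y":-9.5,"z":5,"ax":0,"ay":0,"az":0,"gripper":0},{"x":-39,"y":-9.5,"z":5,"ax":0,"ay":0,"az":0,"gripper":0},{"x":-39,"y":-9.5,"z":5,"ax":0,"ay":0,"az":0,"gripper":0},{"x":-39,"y":-9.5,"z":5,"ax":0,"ay":0,"az":0,"gripper":0}]'

```text
clock: 19.1
position: [0.4556, -0.0167, 0.1986]
ee_rot: [0.675, 0.737, -0.0, -0.0]
ft_force: [0.5, -0.8, 0.0]
grip_width: 1.006
grasp_force: 0.0
```

Emit:
apply_moves --rows '[{"x":-39,"y":-9.5,"z":5,"ax":0,"ay":0,"az":0,"gripper":0},{"x":-39,"y":-9.5,"z":5,"ax":0,"ay":0,"az":0,"gripper":0},{"x":-39,"y":-9.5,"z":5,"ax":0,"ay":0,"az":0,"gripper":0},{"x":-39,"y":-9.5,"z":5,"ax":0,"ay":0,"az":0,"gripper":0},{"x":-39,"y":-9.5,"z":5,"ax":0,"ay":0,"az":0,"gripper":0}]'

```text
clock: 19.52
position: [0.4254, -0.215, 0.1739]
ee_rot: [0.676, 0.737, 0.0, -0.0]
ft_force: [1.3, -0.2, -0.4]
grip_width: 1.005
grasp_force: 0.0
```

Emit:
apply_moves --rows '[{"x":-37,"y":-9.5,"z":0,"ax":0,"ay":0,"az":0,"gripper":0},{"x":0,"y":0,"z":0,"ax":0,"ay":0,"az":6.7,"gripper":0},{"x":0,"y":0,"z":0,"ax":0,"ay":0,"az":6.8,"gripper":0},{"x":0,"y":0,"z":0,"ax":0,"ay":0,"az":6.8,"gripper":0},{"x":0,"y":0,"z":0,"ax":0,"ay":0,"az":6.8,"gripper":0}]'

```text
clock: 19.93
position: [0.4196, -0.2511, 0.1738]
ee_rot: [0.831, 0.556, -0.001, -0.0]
ft_force: [0.0, -1.4, 0.5]
grip_width: 1.002
grasp_force: 0.0
```

Emit:
apply_moves --rows '[{"x":0,"y":0,"z":0,"ax":0,"ay":0,"az":6.8,"gripper":0},{"x":0,"y":0,"z":0,"ax":0,"ay":0,"az":6.8,"gripper":0},{"x":0,"y":0,"z":0,"ax":0,"ay":0,"az":6.8,"gripper":0},{"x":0,"y":0,"z":0,"ax":0,"ay":0,"az":6.8,"gripper":0},{"x":0,"y":0,"z":0,"ax":0,"ay":0,"az":6.7,"gripper":0}]'

```text
clock: 20.35
position: [0.4198, -0.2508, 0.1739]
ee_rot: [0.957, 0.29, -0.001, -0.0]
ft_force: [1.2, 0.9, -0.1]
grip_width: 1.001
grasp_force: 0.0
```

Emit:
apply_moves --rows '[{"x":0,"y":0,"z":0,"ax":0,"ay":0,"az":0,"gripper":0},{"x":0,"y":0,"z":0,"ax":0,"ay":0,"az":0,"gripper":0},{"x":0,"y":0,"z":0,"ax":0,"ay":0,"az":0,"gripper":0}]'

```text
clock: 20.6
position: [0.4201, -0.2509, 0.1744]
ee_rot: [0.956, 0.294, -0.0, -0.0]
ft_force: [0.4, -0.2, 0.3]
grip_width: 1.001
grasp_force: 0.0
```

```bash
python3 plan.py 421 -251 48 -55.7;  python3 - <<'E'
from h import *
c=cam('wrist','w3'); a=np.radians(34.3); print(proj(c,[[.421,-.251,.08]]+[[.421+.028*(i*np.cos(a)-j*np.sin(a)),-.251+.028*(i*np.sin(a)+j*np.cos(a)),.08] for i,j in((1,1),(1,-1),(-1,-1),(-1,1))]).round())
E
```

```text
at [ 420.1 -250.9  174.4] phi -55.8 t 20.6 j [-0.49 -0.43]
shift (before turn) [  0.8   0.6 126.4] | after turn [  0.7   0.6 126.4] turn [-0.   0.  -0.1] rows 4.0 1.0
[[327. 239.]
 [281. 195.]
 [372. 195.]
 [369. 279.]
 [284. 279.]]
```

View pics/w3.png

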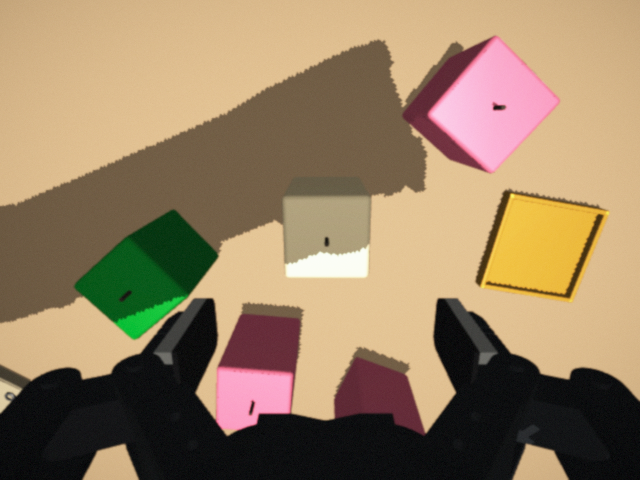

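The ivory square is at (327,237), with its sides aligned to the fingers and matching the prediction. Descending.

Emit:
apply_moves --rows '[{"x":1,"y":0.5,"z":25,"ax":0,"ay":0,"az":0,"gripper":0},{"x":0,"y":0,"z":35,"ax":0,"ay":0,"az":0,"gripper":0},{"x":0,"y":0,"z":35,"ax":0,"ay":0,"az":0,"gripper":0},{"x":0,"y":0,"z":25,"ax":0,"ay":0,"az":0,"gripper":0},{"x":0,"y":0,"z":6,"ax":0,"ay":0,"az":0,"gripper":0}]'

```text
clock: 21.07
position: [0.419, -0.25, 0.0451]
ee_rot: [0.956, 0.293, -0.003, -0.001]
ft_force: [0.5, 1.3, -0.3]
grip_width: 1.005
grasp_force: 0.0
```

Emit:
apply_moves --newtons 35 --rows '[{"x":0,"y":0,"z":0,"ax":0,"ay":0,"az":0,"gripper":0},{"x":0,"y":0,"z":0,"ax":0,"ay":0,"az":0,"gripper":0},{"x":0,"y":0,"z":0,"ax":0,"ay":0,"az":0,"gripper":1},{"x":0,"y":0,"z":0,"ax":0,"ay":0,"az":0,"gripper":1},{"x":0,"y":0,"z":0,"ax":0,"ay":0,"az":0,"gripper":1}]'

```text
clock: 21.48
position: [0.4225, -0.2511, 0.0502]
ee_rot: [0.956, 0.293, 0.001, 0.0]
ft_force: [-1.2, -0.7, 7.1]
grip_width: 0.652
grasp_force: 37.0
```

Emit:
apply_moves --rows '[{"x":0,"y":0,"z":0,"ax":0,"ay":0,"az":0,"gripper":1},{"x":0,"y":0,"z":0,"ax":0,"ay":0,"az":0,"gripper":1},{"x":0,"y":0,"z":0,"ax":0,"ay":0,"az":0,"gripper":1},{"x":0,"y":0,"z":0,"ax":0,"ay":0,"az":0,"gripper":1}]'

```text
clock: 21.82
position: [0.4225, -0.2511, 0.0502]
ee_rot: [0.956, 0.293, 0.001, 0.0]
ft_force: [-1.2, 0.5, 7.2]
grip_width: 0.656
grasp_force: 37.0
```

```bash
python3 plan.py 496 -419 150 -66
```

```text
at [ 422.5 -251.1   50.2] phi -56.0 t 21.8167 j [-0.35 -0.22]
shift (before turn) [-32.8 180.4 -99.7] | after turn [ -1.1 183.3 -99.8] turn [ 0.1 -0.1 10. ] rows 6.0 2.0
```

Emit:
apply_moves --rows '[{"x":0,"y":0,"z":-15,"ax":0,"ay":0,"az":0,"gripper":1},{"x":0,"y":0,"z":-30,"ax":0,"ay":0,"az":0,"gripper":1},{"x":0,"y":0,"z":-35,"ax":0,"ay":0,"az":0,"gripper":1},{"x":0,"y":0,"z":-20,"ax":0,"ay":0,"az":5,"gripper":1},{"x":0,"y":0,"z":0,"ax":0,"ay":0,"az":5,"gripper":1}]'

```text
clock: 22.23
position: [0.4234, -0.2521, 0.1531]
ee_rot: [0.979, 0.206, 0.003, 0.001]
ft_force: [0.0, -1.0, -3.0]
grip_width: 0.651
grasp_force: 39.1
```

Emit:
apply_moves --rows '[{"x":0,"y":15,"z":0,"ax":0,"ay":0,"az":0,"gripper":1},{"x":-1,"y":30,"z":0,"ax":0,"ay":0,"az":0,"gripper":1},{"x":0,"y":35,"z":0,"ax":0,"ay":0,"az":0,"gripper":1},{"x":0,"y":35,"z":0,"ax":0,"ay":0,"az":0,"gripper":1},{"x":0,"y":35,"z":0,"ax":0,"ay":0,"az":0,"gripper":1}]'

```text
clock: 22.65
position: [0.4825, -0.3892, 0.1488]
ee_rot: [0.978, 0.209, 0.0, -0.0]
ft_force: [1.1, 0.0, -1.2]
grip_width: 0.65
grasp_force: 39.1
```

Emit:
apply_moves --rows '[{"x":0,"y":23,"z":0,"ax":0,"ay":0,"az":0,"gripper":1},{"x":0,"y":10,"z":20,"ax":0,"ay":0,"az":0,"gripper":1},{"x":0,"y":0,"z":20,"ax":0,"ay":0,"az":0,"gripper":1},{"x":0,"y":0,"z":0,"ax":0,"ay":0,"az":0,"gripper":1},{"x":0,"y":0,"z":0,"ax":0,"ay":0,"az":0,"gripper":1}]'

```text
clock: 23.07
position: [0.4946, -0.4178, 0.1086]
ee_rot: [0.978, 0.208, -0.001, -0.001]
ft_force: [0.4, 0.7, -1.7]
grip_width: 0.649
grasp_force: 38.9
```

```bash
python3 plan.py 496 -419 56 -66;  python3 - <<'E'
from h import *
c=cam('scene'); x0,y0=60,160; cr=cv2.resize(c['color'][160:320,60:260,::-1],None,fx=3,fy=3)
b=np.radians(24)
q=[]
for h,z in((.042,.013),(.028,.049)):
    q=(proj(c,[[.496+h*(i*np.cos(b)-j*np.sin(b)),-.419+h*(i*np.sin(b)+j*np.cos(b)),z] for i,j in((1,1),(1,-1),(-1,-1),(-1,1))])-[x0,y0])*3
    cv2.polylines(cr,[q.astype(np.int32)],True,(255,0,0),1)
cv2.imwrite('pics/s4.png',cr)
E
```

```text
at [ 494.6 -417.8  108.6] phi -66.0 t 23.0667 j [ 0.01 -0.15]
shift (before turn) [ 0.9  1.7 52.6] | after turn [ 0.8  1.7 52.6] turn [-0.1  0.   0. ] rows 2.0 1.0
```

View pics/s4.png

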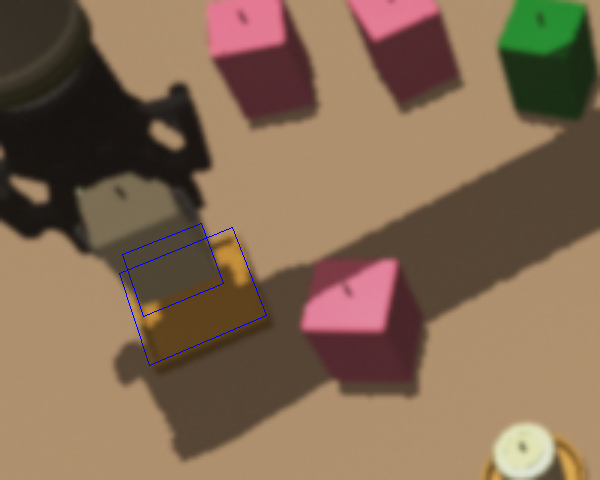

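The crop shows the square candle parallel over its plate, with the plate centre near (195,297), and the votive in its dish at (525,450). Lowering.

Emit:
apply_moves --rows '[{"x":1,"y":1,"z":15,"ax":0,"ay":0,"az":0,"gripper":1},{"x":0,"y":0,"z":18,"ax":0,"ay":0,"az":0,"gripper":1},{"x":0,"y":0,"z":10,"ax":0,"ay":0,"az":0,"gripper":1},{"x":0,"y":0,"z":5,"ax":0,"ay":0,"az":0,"gripper":1},{"x":0,"y":0,"z":0,"ax":0,"ay":0,"az":0,"gripper":1}]'

```text
clock: 23.53
position: [0.496, -0.4184, 0.0598]
ee_rot: [0.978, 0.208, -0.0, -0.001]
ft_force: [-0.6, -0.3, -2.1]
grip_width: 0.652
grasp_force: 39.1
```

Emit:
apply_moves --rows '[{"x":0,"y":0,"z":1,"ax":0,"ay":0,"az":0,"gripper":1},{"x":0,"y":0,"z":0,"ax":0,"ay":0,"az":0,"gripper":1},{"x":0,"y":0,"z":0,"ax":0,"ay":0,"az":0,"gripper":1}]'

```text
clock: 23.78
position: [0.4965, -0.4194, 0.0606]
ee_rot: [0.978, 0.208, 0.0, 0.0]
ft_force: [-0.6, 0.4, -2.9]
grip_width: 0.646
grasp_force: 39.1
```

```bash
python3 plan.py 496 -419 56 -66
```

```text
at [ 496.5 -419.4   60.6] phi -66.0 t 23.7833 j [ 0.03 -0.13]
shift (before turn) [-0.3 -0.6  4.6] | after turn [-0.3 -0.6  4.6] turn [ 0.1 -0.  -0. ] rows 1.0 1.0
```

Emit:
apply_moves --rows '[{"x":0,"y":0,"z":1.5,"ax":0,"ay":0,"az":0,"gripper":1},{"x":0,"y":0,"z":1.5,"ax":0,"ay":0,"az":0,"gripper":1},{"x":0,"y":0,"z":1,"ax":0,"ay":0,"az":0,"gripper":1},{"x":0,"y":0,"z":1,"ax":0,"ay":0,"az":0,"gripper":1},{"x":0,"y":0,"z":0,"ax":0,"ay":0,"az":0,"gripper":1}]'

```text
clock: 24.2
position: [0.4963, -0.4191, 0.0562]
ee_rot: [0.978, 0.208, 0.001, -0.0]
ft_force: [-5.4, 4.7, 13.4]
grip_width: 0.655
grasp_force: 40.8
```

Emit:
apply_moves --rows '[{"x":0,"y":0,"z":0,"ax":0,"ay":0,"az":0,"gripper":1},{"x":0,"y":0,"z":0,"ax":0,"ay":0,"az":0,"gripper":1}]'

```text
clock: 24.37
position: [0.4963, -0.4192, 0.0563]
ee_rot: [0.978, 0.208, 0.001, -0.0]
ft_force: [-5.0, 4.7, 12.5]
grip_width: 0.651
grasp_force: 40.8
```

Emit:
apply_moves --rows '[{"x":0,"y":0,"z":0,"ax":0,"ay":0,"az":0,"gripper":0},{"x":0,"y":0,"z":0,"ax":0,"ay":0,"az":0,"gripper":0},{"x":0,"y":0,"z":0,"ax":0,"ay":0,"az":0,"gripper":0},{"x":0,"y":0,"z":0,"ax":0,"ay":0,"az":0,"gripper":0},{"x":0,"y":0,"z":0,"ax":0,"ay":0,"az":0,"gripper":0}]'

```text
clock: 24.78
position: [0.4962, -0.419, 0.0546]
ee_rot: [0.978, 0.208, -0.0, -0.0]
ft_force: [0.0, -1.8, 0.3]
grip_width: 1.0
grasp_force: 0.0
```

Emit:
apply_moves --rows '[{"x":0,"y":0,"z":-20,"ax":0,"ay":0,"az":0,"gripper":0},{"x":0,"y":0,"z":-35,"ax":0,"ay":0,"az":0,"gripper":0},{"x":0,"y":0,"z":-35,"ax":0,"ay":0,"az":0,"gripper":0},{"x":0,"y":0,"z":-35,"ax":0,"ay":0,"az":0,"gripper":0},{"x":0,"y":0,"z":-25,"ax":0,"ay":0,"az":0,"gripper":0}]'

```text
clock: 25.2
position: [0.4963, -0.4197, 0.208]
ee_rot: [0.978, 0.208, 0.001, 0.001]
ft_force: [0.3, -0.3, 0.2]
grip_width: 1.003
grasp_force: 0.0
```

Emit:
apply_moves --rows '[{"x":-38,"y":0,"z":0,"ax":0,"ay":0,"az":0,"gripper":0},{"x":-38,"y":0,"z":0,"ax":0,"ay":0,"az":0,"gripper":0},{"x":-38,"y":0,"z":0,"ax":0,"ay":0,"az":0,"gripper":0},{"x":0,"y":0,"z":0,"ax":0,"ay":0,"az":0,"gripper":0},{"x":0,"y":0,"z":0,"ax":0,"ay":0,"az":0,"gripper":0}]'

```text
clock: 25.62
position: [0.3896, -0.4668, 0.2053]
ee_rot: [0.979, 0.205, 0.0, 0.0]
ft_force: [0.8, 1.0, -1.1]
grip_width: 0.998
grasp_force: 0.0
```

```bash
python3 plan.py 496 -419 200 -66; python3 - <<'E'
from h import *
for n in('top','scene'):
    c=cam(n); im=c['color'][:,:,::-1].copy()
    cr=im[130:330,80:540] if n=='top' else im[120:360,60:560]
    cv2.imwrite(f'pics/f_{n}.png',cv2.resize(cr,None,fx=1.6,fy=1.6,interpolation=cv2.INTER_CUBIC))
E
```

```text
at [ 389.6 -466.8  205.3] phi -66.3 t 25.6167 j [ 0.05 -0.05]
shift (before turn) [116.7  -1.    5.3] | after turn [116.7  -0.4   5.3] turn [ 0.  -0.  -0.3] rows 3.0 1.0
```

View pics/f_top.png

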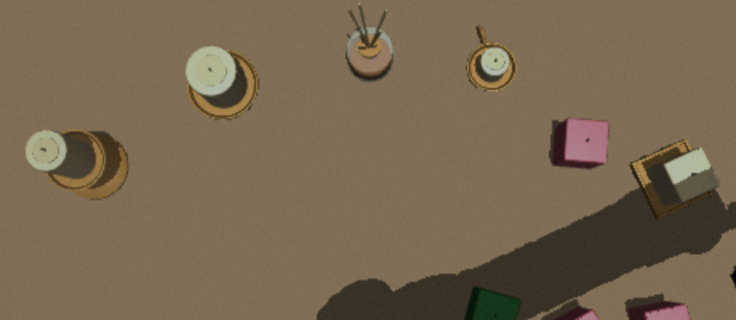

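View pics/f_scene.png

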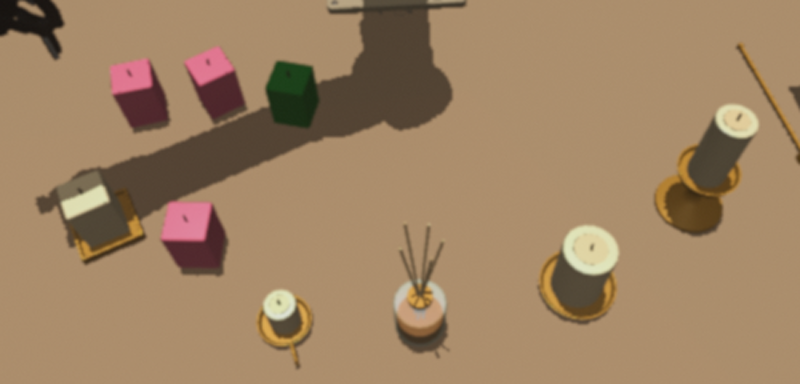

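All four candles stand in their holders and the diffuser is unmoved. In the top crop the tops are at thick (211,70), slim (45,149), votive (495,62) and square (692,174). I'll check those offsets numerically.

```bash
sed -e "s/^S=.*/S={'thick':(212,174,.106),'votive':(389,169,.056),'slim':(108,223,.19),'square':(512,238,.086),'wide':(220,183,.013),'dish':(387,172,.013),'splate':(499,241,.013)}/; s/^ 'pinkA.*//" m.py > m2.py; sed -i 's/(V>165)&(s<70)/(V>125)\&(s<75)/' m2.py; python3 m2.py
```

```text
thick rect [632. 200.] [64. 62.] 44.8 circ [631. 200.]
votive rect [ 651. -172.] [34. 35.] 89.1 circ [ 652. -172.]
slim rect [520. 376.] [48. 47.] 1.5 circ [520. 377.]
square rect [ 508. -414.] [25. 54.] 23.9 circ [ 508. -414.]
wide rect [625. 196.] [78. 98.] 39.2 circ [632. 201.]Traceback (most recent call last):
  File "m2.py", line 18, in <module>
    k=max(cs,key=cv2.contourArea).reshape(-1,2)+[u-w,v-w]
      ~~~^^^^^^^^^^^^^^^^^^^^^^^^
ValueError: max() iterable argument is empty
```

```bash
python3 -c "
from workcell import *
print(hand_in())"
```

```text
the job is handed in; nothing more can be done
None
```

All four candles are on their own holders and released, measured within about 3 mm of centre with the square candle parallel to its plate; the holders and diffuser look undisturbed, and the job was handed in at about 26 s of the 128 s allowed, though hand-in returned no verdict.

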